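# Refit the washed grease filter in the countertop extractor

### The job

Take the washed grease filter off the tray and refit it in the recess on top of the extractor: tuck one short edge under the fixed lip, push the sprung bar back, swing the other edge down past the small catch and let the spring hold it there. The filter must end fully home, lying flat on its ledge with the far edge held beneath the catch. Push with feel, do not ram it, and leave the foil pans, the bottle and the pot where they are.

Things in the scene. Friction and masses are not known exactly. Their poses are not given: they have to be found in the camera images.
- filter: Flat rectangular aluminium grease filter, about 0.3 kg, rigid, 180 long (its x) x 132 wide (its y) x 8 mm thick, the same either way round (half turn about z). Origin: centre of its underside, z up through its top face. On top, in the middle, a steel strap handle: a flat-sided bar 100 mm long along the filter's y, 12 mm thick along x, from 22 to 48 mm above the underside, on two posts at its ends (y = -46 and +46 mm). It starts lying flat in the tray, handle up.
- edge_a (a point): Middle of the filter's short end face at x = -90 mm, half way through its thickness (4 mm above the underside).
- edge_b (a point): Middle of the filter's short end face at x = +90 mm, half way through its thickness.
- unit: Steel countertop extractor, fixed, 300 x 172 mm, 104 mm high (111 mm at the lip). Origin on the table beneath the middle of the seated filter; x points from the lip to the catch (the lip is at its end nearer the robot), z up. The housing spans x -122 to +178 mm. In its top is a recess with a flat ledge round it, 90 mm above the table, on which the filter lies; side walls at y = +-70 mm, 104 mm high; far wall at x = +90 mm. It may stand left or right of the tray, and turned.
- seat (a point): Where the origin of the properly seated filter lies: ledge height (90 mm), centre of the recess. Same axes as the unit. The seated filter spans x -90 to +90 mm here.
- lip_edge (a point): Middle of the lower free edge of the fixed lip, at unit x = -78 mm, 108 mm above the table: 18 mm above the ledge. The lip is 3 mm thick, 172 mm wide, and overhangs from unit x = -122 to -78 mm. The sprung bar is behind and beneath it.
- catch_edge (a point): Middle of the lower free edge of the fixed catch, a 3 mm thick strip at the far wall, unit x +84 to +90 mm, 140 mm wide, underside 101 mm and top 104 mm above the table: 11 mm of room over the ledge.
- press_bar (a joint): Sprung bar under the lip, 130 mm wide, its face 1.5 to 15.5 mm above the ledge; value: travel in m, 0 free, 0.013 pushed fully back (towards unit -x). Its face stands at unit x = -88 mm when free and -101 mm when fully back. The push needed is about 6 N at first and 10 N at the end, then it meets a hard stop, which must not be rammed. With the filter seated it stays pushed back about 2 mm. The far edge passes the catch only with the bar pushed back at least 8 mm.
- tray: Low yellow cafeteria tray, fixed, 280 x 220 mm, rim 14 mm high, floor 5 mm thick; origin at the centre of its underside.
- foil_stack: Bystander: stack of foil pans, 140 x 100 x 50 mm, origin at the centre of its underside.
- squeeze_bottle: Bystander: upright clear bottle, 60 mm across, 170 mm high, origin at the centre of its underside.
- steel_pot: Bystander: open steel pot with two side handles, 100 mm across, 90 mm high, origin at the centre of its underside.
Things that resemble listed ones, but are neither listed nor needed, are in the scene too. Leave any pink or yellow look-alike of the filter alone.

How it is judged:
By the outcome, as a careful person would: the job done as asked, in the order asked, and still so for the second after the job is handed in, with the robot touching nothing.
It also fails if it takes over 48 s, if anything falls off the work surface, if the arm or the gripper's body presses on something with over 40 N, if the wrist force passes 120 N, or if a joint passes its speed limit or range.

### The arm

A 6-joint arm with a two-finger parallel gripper is mounted at the origin on the work surface. World frame = base frame: x ahead of the robot, y to its left, z up, the work surface at z = 0. Lengths are in m, angles in rad, forces in N, time in s.
With the tool pointing down it reaches from about 0.35 to 0.975 m from the base axis. Payload 4.9 kg.
Tool frame: the origin (TCP) lies at the very end of the fingers, on their centre line; the grasp point (between the pads) lies 19 mm behind it (r.tcp_to_grasp is the distance from the TCP to the grasp point, in m); z points along the fingers, x is the direction in which the jaws open and shut, and the axes are right-handed (so a half turn about z gives the same grasp; the last joint's range is limited). The gripper opens to 85 mm and grips with 20 to 120 N. Pads are 22 mm wide; open, the fingers measure 114 mm over their backs; the gripper's body (76 mm by 85 mm) begins 54 mm behind the grasp point. The pads swing forward as they close: fully open they stand 13 mm farther back than shut.
Start: joints at [-1.426, 0.053, 1.613, -0, 1.476, -0.119], TCP at [0.163, -0.603, 0.231] pointing down, gripper open.
Joint ranges: [-3.01, 3.01], [-1.01, 2.22], [0.06, 2.58], [-1.02, 4.17], [0.09, 2.62], [-3.14, 3.14]. Speed limits (rad/s): [2.57, 2.57, 3.14, 3.14, 3.14, 3.14].

### API

Orientations are given as a unit quaternion [x, y, z, w].
In Python, from bench import r gives the robot as it stands.
- The arm moves only by the shell command python3 -m jog 'ROWS' [OPENING] [FORCE]. ROWS is JSON, a list of rows, each an object with "travel": the shift along the world's x, y, z in cm, a list of three; "turn": the turn about the world's z in degrees. A call has 1 to 12 rows; each row shifts and turns the commanded pose from where the row before left it; what a row does not reach is not made up. A row lasts 1/10 s, in which the tool goes at most 50 mm and 8.59 degrees, less where a joint would pass 70% of its speed; a pose out of reach is approached as far as the arm can. A call is refused whole if a number of a shift passes 5 or a number of a turn 8.59, either way. A call with a gripper value outside its range is refused whole. OPENING is the finger opening in cm, from 0 to 8.54, set as the call begins (- or left out, the last holds). The fingers move at their own pace and stop on an object; FORCE is the grip in N (left out, the last holds). Time passes only in rows, so rows that do not move let the fingers close. It gives the time, the measured TCP pose, the force and the opening at its end, in the units of the state.
- r.get_state(): the state, without advancing time (a new reading comes with each control period).
- r.get_image(name): name is "scene" or "top" or "wrist"; returns a dict with "img" (420x560x3 uint8, red, green, blue), "fovy" (degrees; the focal length in pixels is half the picture's height over the tangent of half this angle, whatever the lens; pixels are square), "cx", "cy" (the principal point, pixels), "dist_coeffs" ([k1, k2, p1, p2, k3] as OpenCV has them; the pictures are not rectified), "xyz" and "orientation" of the camera in the world. Camera axes: x right, y down, z forward; pixel columns grow to the right and rows downward; lengths in m; the calibration is good to about 2 mm. A picture is of the moment at which its call begins. There is no depth.
- r.sign_off(): hands the job in, once; it reports no verdict.
The state is a dict: "t": time; "q": joint angles; "qvel": joint speeds; "effort": joint torques, N m; "position": TCP position; "ee_rot": TCP orientation; "ft_force": force on the tool from outside, world axes, zero at the start; "wrist_torque": the same for the moment, N m; "width": finger opening in m.
Only numpy, scipy, OpenCV 4.12 (cv2) and the standard library are available. Lean on these libraries where they do the work, as an engineer would, in place of code of your own. Each camera call takes 0.05 s, during which the arm holds its last target.

## Working session

There is one attempt and no reset: what is moved stays moved. The work goes in short steps, Python scripts to look and compute and a shell command to move; the robot and the scene stay as the last step left them, time stands still between calls to the robot, and variables do not carry over. Pictures are saved under pics/ and viewed, and the job is handed in when it is done.

```bash
mkdir -p pics; ls; python3 - <<'E'
from bench import r
import cv2,json
print(r.get_state())
for n in("scene","top","wrist"):
    d=r.get_image(n); cv2.imwrite(f"pics/{n}0.png",d["img"][:,:,::-1])
    print(n,{k:v for k,v in d.items() if k!="img"})
E
```

```text
pics
{'t': 0.0, 'q': array([-1.42599181e+00,  5.33611189e-02,  1.61429416e+00, -2.52568684e-05,
        1.47601608e+00, -1.19042398e-01]), 'qvel': array([ 2.06926750e-03,  7.93539927e-04,  1.30648618e-03, -1.49885363e-03,
        7.81148642e-04, -1.32849526e-05]), 'effort': array([-2.82698975e-04, -3.93686557e+01, -3.70173132e+01, -7.98338419e-05,
        6.98415228e-03, -9.40680962e-06]), 'position': array([ 0.16287432, -0.60275351,  0.23006029]), 'ee_rot': array([ 7.93976458e-01, -6.07947616e-01, -7.53112406e-04, -7.16403583e-04]), 'ft_force': array([ 0.62142392,  0.72799424, -0.21965602]), 'wrist_torque': array([-0.02211477,  0.01884772,  0.00977905]), 'width': 0.08533561590477404}
scene {'fovy': 42.1293762093116, 'cx': 273.4147126677378, 'cy': 207.23828928375264, 'dist_coeffs': array([-0.09837949,  0.        ,  0.        ,  0.        ,  0.        ]), 'xyz': array([1.61679451, 0.68173348, 1.55777486]), 'orientation': array([ 0.45730621,  0.81778219, -0.30373327, -0.17276984])}
top {'fovy': 42.97071937821536, 'cx': 276.38817161540703, 'cy': 204.61632743573003, 'dist_coeffs': array([-0.17686412,  0.        ,  0.        ,  0.        ,  0.        ]), 'xyz': array([0.39861165, 0.05198773, 1.58006416]), 'orientation': array([-0.69779029,  0.71489232, -0.03255733,  0.03094676])}
wrist {'fovy': 67.00426496516741, 'cx': 276.56885401950115, 'cy': 211.70013612950538, 'dist_coeffs': array([-0.06844703,  0.        ,  0.        ,  0.        ,  0.        ]), 'xyz': array([ 0.22776997, -0.58503514,  0.37335053]), 'orientation': array([ 0.78715619, -0.60231337, -0.0813966 ,  0.10477755])}
```

View pics/top0.png

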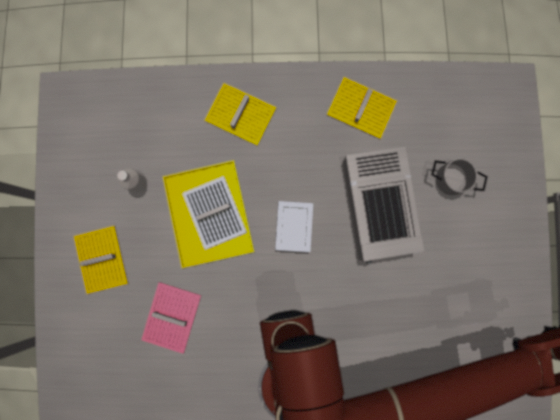

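View pics/scene0.png

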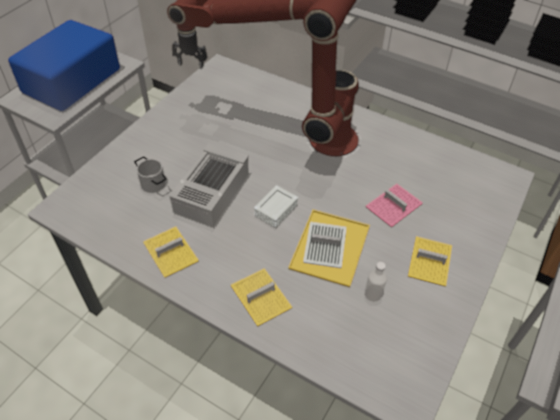

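Top view: the grey filter in the yellow tray is at about (214,212), and the unit is at (385,205). The look-alikes are yellow at (240,113), (362,107) and (100,259), and pink at (171,317). Only the grey one is on the tray, so it fits the description. I'll confirm that in a crop and measure roughly.

```bash
cat > h.py <<'E'
import numpy as np,cv2
from scipy.spatial.transform import Rotation as R
def cam(d):
    h=d["img"].shape[0]; f=h/2/np.tan(np.radians(d["fovy"]/2))
    return np.array([[f,0,d["cx"]],[0,f,d["cy"]],[0,0,1.]]),R.from_quat(d["orientation"]).as_matrix(),np.array(d["xyz"]),np.array(d["dist_coeffs"])
def onplane(d,px,z):
    K,Rm,c,D=cam(d); u=cv2.undistortPoints(np.array(px,float).reshape(-1,1,2),K,D).reshape(-1,2)
    v=np.c_[u,np.ones(len(u))]@Rm.T
    return c+v*((z-c[2])/v[:,2])[:,None]
def proj(d,P):
    K,Rm,c,D=cam(d); p,_=cv2.projectPoints((np.array(P,float).reshape(-1,3)-c)@Rm,np.zeros(3),np.zeros(3),K,D); return p.reshape(-1,2)
E
python3 - <<'E'
from h import *
from bench import r
d=r.get_image("top"); im=d["img"][:,:,::-1]
np.save("pics/top0.npy",d,allow_pickle=True)
a=cv2.resize(im[150:280,150:270],None,fx=4,fy=4,interpolation=cv2.INTER_CUBIC)
b=cv2.resize(im[135:275,330:430],None,fx=4,fy=4,interpolation=cv2.INTER_CUBIC)
c=np.zeros((560,800,3),np.uint8);c[:520,:400]=a[:,:400];c[:560,400:800]=b
cv2.imwrite("pics/crop1.png",c)
print("filter",onplane(d,[[214,212]],.04)," unit ~",onplane(d,[[385,205],[380,260],[380,150]],.104))
E
```

```text
filter [[0.52015832 0.22827591 0.04      ]]  unit ~ [[ 0.52310496 -0.25690645  0.104     ]
 [ 0.3702107  -0.23687218  0.104     ]
 [ 0.6795455  -0.24980868  0.104     ]]
```

View pics/crop1.png

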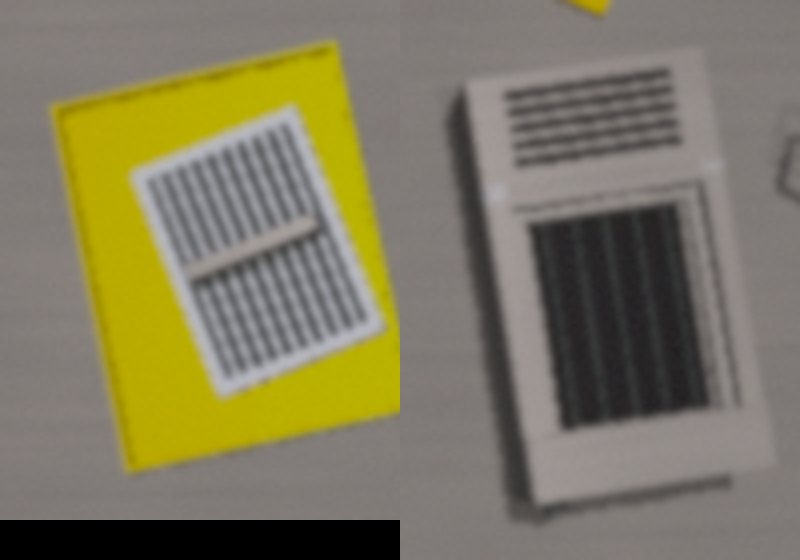

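The crop confirms it: the grey slotted filter with the strap handle lies in the yellow tray, corners at crop (295,103), (130,175), (220,398) and (386,325). The unit's recess, lip (near, bottom) and vents (far, top) are all visible. Next I'll turn the corners into poses.

```bash
python3 - <<'E'
from h import *
d=np.load("pics/top0.npy",allow_pickle=True).item()
o=lambda P,ox,oy:[[ (x+.5)/4-.5+ox,(y+.5)/4-.5+oy] for x,y in P]
F=onplane(d,o([(295,103),(130,175),(220,398),(386,325)],150,150),.013)
print(F,F.mean(0),[np.linalg.norm(F[i]-F[i-1]) for i in range(4)])
v=F[0]+F[1]-F[2]-F[3];w=F[1]+F[2]-F[0]-F[3]; print("yaw",np.degrees(np.arctan2(v[1],v[0])),np.degrees(np.arctan2(-w[0],w[1])))
H=onplane(d,o([(190,272),(315,225)],150,150),.053);print("handle",H,H.mean(0))
P=[(465-400,82),(703-400,48)];Q=[(537-400,503),(775-400,463)]
A=onplane(d,o(P,330,135),.104);B=onplane(d,o(Q,330,135),.111)
print(A,B,np.linalg.norm(A[0]-A[1]),np.linalg.norm(B[0]-B[1]))
u=A.mean(0)-B.mean(0);L=np.linalg.norm(u[:2]);print("len",L,"yaw",np.degrees(np.arctan2(u[1],u[0])));print("origin",B.mean(0)+u*122/300)
E
```

```text
[[0.63070482 0.20199996 0.013     ]
 [0.58000889 0.32585809 0.013     ]
 [0.41348263 0.26078828 0.013     ]
 [0.46440929 0.13749188 0.013     ]] [0.52215141 0.23153455 0.013     ] [np.float64(0.17836899202931047), np.float64(0.13383165598440536), np.float64(0.1787877953242193), np.float64(0.13339987109809082)]
yaw 21.27251373073916 22.351007389754887
handle [[0.50404239 0.27585179 0.053     ]
 [0.53582093 0.18501971 0.053     ]] [0.51993166 0.23043575 0.053     ]
[[ 0.66662843 -0.15191444  0.104     ]
 [ 0.68814601 -0.32358601  0.104     ]] [[ 0.37070955 -0.19044039  0.111     ]
 [ 0.39302261 -0.35930911  0.111     ]] 0.1730148388152342 0.17033648081797587
len 0.2978438758139862 yaw 7.160210698245586
origin [ 0.50204468 -0.25977744  0.10815333]
```

Rough poses: the filter is at (0.521, 0.231) with yaw 22°, and the unit origin is at (0.502, -0.260) with yaw 7.2°. The sizes match. On the way to the tray I'll pass over the unit for a close wrist view.

```bash
python3 -m jog '[{"travel":[1.5,1.3,0.5],"turn":4},{"travel":[3.4,3,0.5],"turn":8.2},{"travel":[3.4,3,0.5],"turn":8.2},{"travel":[3.4,3,0.5],"turn":8.2},{"travel":[3.4,3,0.5],"turn":8.2},{"travel":[3.4,3,0.5],"turn":8.2},{"travel":[3.4,3,0.5],"turn":8.2},{"travel":[3.4,3,0.5],"turn":8.2},{"travel":[3.4,3,0.5],"turn":8.2},{"travel":[3.4,3,0.5],"turn":8.2},{"travel":[1.5,1.7,0],"turn":4},{"travel":[0,0,0],"turn":0}]'
python3 -m jog '[{"travel":[0,0,0],"turn":0},{"travel":[0,0,0],"turn":0}]'
python3 - <<'E'
from h import *
from bench import r
s=r.get_state();print(s["t"],s["position"],s["ee_rot"],s["q"])
d=r.get_image("wrist");np.save("pics/w1.npy",d,allow_pickle=True);cv2.imwrite("pics/w1.png",d["img"][:,:,::-1]);print(d["xyz"])
E
```

```text
t: 1.4
position: [0.5006, -0.301, 0.2812]
ee_rot: [0.998, 0.063, 0.0, -0.0]
ft_force: [-0.3, -0.0, 0.5]
width: 0.0853
t: 1.6
position: [0.4982, -0.3041, 0.281]
ee_rot: [0.998, 0.059, -0.0, -0.0]
ft_force: [0.3, 0.1, -0.2]
width: 0.0852
1.6 [ 0.49821038 -0.30407462  0.28097364] [ 9.98235773e-01  5.93735392e-02 -3.51237108e-04 -1.53084620e-05] [-6.75237628e-01 -6.95252070e-02  1.65213187e+00 -4.48194341e-04
  1.55952780e+00 -7.94049421e-01]
[ 0.4910691  -0.23731939  0.42413605]
```

View pics/w1.png

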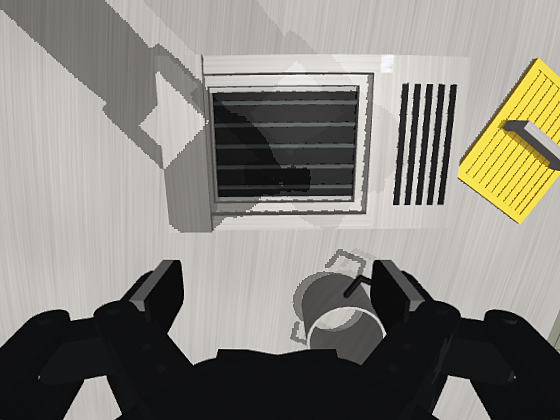

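The wrist view shows the recess at about (205-375, 72-215), the vents at right, the lip edge near x≈207 and the pot at (340,330). I'll enlarge it to pick corners.

```bash
python3 - <<'E'
from h import *
d=np.load("pics/w1.npy",allow_pickle=True).item();im=d["img"][:,:,::-1]
c=cv2.convertScaleAbs(im[40:240,160:400],alpha=1.0,beta=0)
c=(255*(c/255.)**.6).astype(np.uint8)
c=cv2.resize(c,(720,600),interpolation=cv2.INTER_LINEAR)
cv2.imwrite("pics/w1c.png",c)
E
```

```text
(no output)
```

View pics/w1c.png

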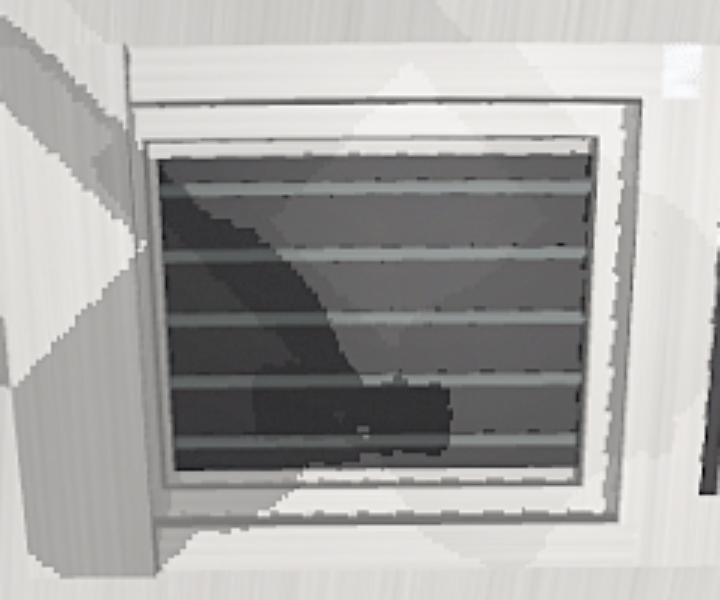

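```bash
python3 - <<'E'
from h import *
d=np.load("pics/w1.npy",allow_pickle=True).item()
o=lambda P:[[(x+.5)/3-.5+160,(y+.5)/3-.5+40] for x,y in P]
C=onplane(d,o([(640,99),(617,522)]),.104);L=onplane(d,o([(127,47),(157,575)]),.111)
W=onplane(d,o([(140,101),(160,523)]),.104)
print(C,L,W)
print("widths",np.linalg.norm(C[0]-C[1]),np.linalg.norm(L[0]-L[1]))
cm,lm=C.mean(0),L.mean(0);u=cm-lm;print("len168:",np.linalg.norm(u[:2]),np.degrees(np.arctan2(u[1],u[0])))
for a,b in((C[0],C[1]),(L[0],L[1])):
    w=a-b;print(np.degrees(np.arctan2(-w[0],w[1])))
for a,b in((C[0],W[0]),(C[1],W[1])):
    w=a-b;print(np.degrees(np.arctan2(w[1],w[0])))
for yaw in(7,7.5):
    e=np.array([np.cos(np.radians(yaw)),np.sin(np.radians(yaw))]);print(cm[:2]-.09*e,lm[:2]+.078*e)
E
```

```text
[[ 0.57596298 -0.17693341  0.104     ]
 [ 0.5942658  -0.31497392  0.104     ]] [[ 0.41517903 -0.18233204  0.111     ]
 [ 0.43656744 -0.35122679  0.111     ]] [[ 0.41879185 -0.19675941  0.104     ]
 [ 0.43515412 -0.33444248  0.104     ]]
widths 0.13924861135250688 0.17024365193951518
len168: 0.16059719215563378 7.450921125761649
7.552803959165144
7.217375598824556
7.189473177370636
6.975911622245587
[ 0.49578524 -0.25692191] [ 0.50329183 -0.2572736 ]
[ 0.49588435 -0.25770103] [ 0.50320593 -0.25659837]
```

The line I first took for x=+90 must be the catch's inner edge at +84. The lip-to-catch distance then measures 160.6 mm against 162, and the recess width 139.2 against 140. So the unit is at about (0.5025, -0.257) with yaw 7.2°. Moving to the filter.

```bash
python3 -m jog '[{"travel":[0.2,2.5,0],"turn":1.2},{"travel":[0.2,4.8,0],"turn":1.3},{"travel":[0.2,4.8,0],"turn":1.3},{"travel":[0.2,4.8,-0.5],"turn":1.3},{"travel":[0.2,4.8,-0.5],"turn":1.3},{"travel":[0.2,4.8,-0.5],"turn":1.3},{"travel":[0.2,4.8,-0.5],"turn":1.3},{"travel":[0.2,4.8,-0.5],"turn":1.3},{"travel":[0.2,4.8,0],"turn":1.3},{"travel":[0.2,4.8,0],"turn":1.3},{"travel":[0.2,4.5,0],"turn":1.2},{"travel":[0,0.8,0],"turn":1.2}]'
python3 -m jog '[{"travel":[0,0,0],"turn":0},{"travel":[0,0,0],"turn":0},{"travel":[0,0,0],"turn":0}]'
python3 - <<'E'
from h import *
from bench import r
s=r.get_state();print(s["t"],s["position"],s["ee_rot"])
d=r.get_image("wrist");np.save("pics/w2.npy",d,allow_pickle=True);cv2.imwrite("pics/w2.png",d["img"][:,:,::-1])
E
```

```text
t: 2.85
position: [0.5207, 0.2093, 0.2562]
ee_rot: [0.981, 0.194, -0.0, -0.001]
ft_force: [0.4, 0.4, -0.6]
width: 0.0853
t: 3.15
position: [0.5213, 0.205, 0.2563]
ee_rot: [0.982, 0.191, 0.0, 0.0]
ft_force: [0.2, -0.2, 0.7]
width: 0.0853
3.15 [0.52126484 0.20495095 0.25632777] [9.81539155e-01 1.91261202e-01 2.07897302e-05 1.96707410e-04]
```

View pics/w2.png

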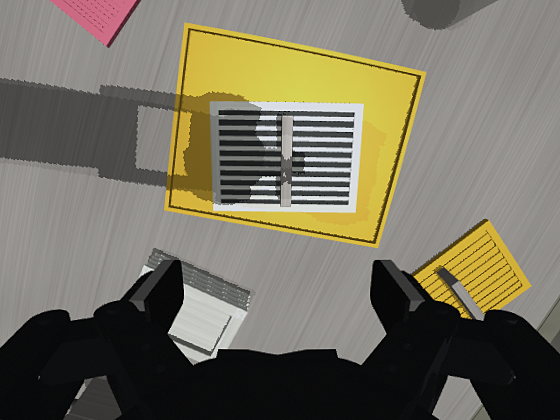

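The wrist view shows the grey filter with corners at about (211,101), (363,103), (357,213) and (215,211). Its handle runs from (287,114) to (286,207).

```bash
python3 - <<'E'
from h import *
d=np.load("pics/w2.npy",allow_pickle=True).item()
F=onplane(d,[(211,101),(363,103),(357,213),(215,211)],.013)
print(F[:,:2],F.mean(0),[np.linalg.norm(F[i]-F[i-1]) for i in range(4)])
v=F[1]+F[2]-F[0]-F[3];w=F[0]+F[1]-F[2]-F[3]; print("yaw",np.degrees(np.arctan2(v[1],v[0])),np.degrees(np.arctan2(-w[0],w[1])))
H=onplane(d,[(287,114.5),(286,207)],.053);print(H,H.mean(0),np.linalg.norm(H[0]-H[1])); w=H[0]-H[1];print(np.degrees(np.arctan2(-w[0],w[1])))
print("tool yaw",np.degrees(2*np.arctan2(.19126,.98154)))
E
```

```text
[[0.41542956 0.26472014]
 [0.58059093 0.32958922]
 [0.63175023 0.20635066]
 [0.46394943 0.1411097 ]] [0.52293004 0.23544243 0.013     ] [np.float64(0.13279200753003836), np.float64(0.17744372513871035), np.float64(0.13343544250926542), np.float64(0.18003746283997188)]
yaw 21.34383112547027 21.989165917971544
[[0.50273541 0.28191696 0.053     ]
 [0.54016977 0.18875673 0.053     ]] [0.52145259 0.23533685 0.053     ] 0.10039999577787705
21.891623515100566
tool yaw 22.0526380376304
```

```bash
python3 -m jog '[{"travel":[0,1,0],"turn":0},{"travel":[0.1,1.9,-2],"turn":0},{"travel":[0,0,-4],"turn":0},{"travel":[0,0,-4.5],"turn":0},{"travel":[0,0,-4.5],"turn":0},{"travel":[0,0,-4],"turn":0},{"travel":[0,0,-2],"turn":0},{"travel":[0,0,-1],"turn":0},{"travel":[0,0,-0.7],"turn":0},{"travel":[0,0,0],"turn":0},{"travel":[0,0,0],"turn":0}]'
```

```text
t: 4.3
position: [0.5232, 0.236, 0.0309]
ee_rot: [0.981, 0.193, 0.001, -0.0]
ft_force: [0.3, -0.9, -0.5]
width: 0.0852
```

```bash
python3 -m jog '[{"travel":[0,0,0],"turn":0},{"travel":[0,0,-0.1],"turn":0},{"travel":[0,0,0],"turn":0},{"travel":[0,0,0],"turn":0},{"travel":[0,0,0],"turn":0},{"travel":[0,0,0],"turn":0},{"travel":[0,0,0],"turn":0},{"travel":[0,0,0],"turn":0}]' 0 40
```

```text
t: 5.1
position: [0.5221, 0.2357, 0.0285]
ee_rot: [0.981, 0.193, 0.0, 0.0]
ft_force: [-1.2, -0.8, 2.5]
width: 0.0109
```

```bash
python3 -m jog '[{"travel":[0,0,0],"turn":0},{"travel":[0,0,0],"turn":0},{"travel":[0,0,-0.4],"turn":0},{"travel":[0,0,-0.3],"turn":0},{"travel":[0,0,0],"turn":0}]' 2.4 40
python3 -m jog '[{"travel":[0,0,0],"turn":0},{"travel":[0,0,0],"turn":0},{"travel":[0,0,0],"turn":0},{"travel":[0,0,0],"turn":0}]' 0 40
python3 -m jog '[{"travel":[0,0,0.5],"turn":0},{"travel":[0,0,1.5],"turn":0},{"travel":[0,0,3],"turn":0},{"travel":[0,0,4],"turn":0},{"travel":[0,0,4],"turn":0},{"travel":[0,0,3],"turn":0},{"travel":[0,0,2],"turn":0},{"travel":[0,0,0],"turn":0},{"travel":[0,0,0],"turn":0}]'
```

```text
t: 5.6
position: [0.5213, 0.2354, 0.0204]
ee_rot: [0.981, 0.193, -0.001, 0.0]
ft_force: [0.9, -0.6, -0.6]
width: 0.0239
t: 6.0
position: [0.5217, 0.2356, 0.021]
ee_rot: [0.981, 0.193, -0.0, 0.0]
ft_force: [-0.4, -0.0, -2.5]
width: 0.0113
t: 6.9
position: [0.5219, 0.2356, 0.2018]
ee_rot: [0.981, 0.193, 0.0, -0.0]
ft_force: [-0.1, 0.6, -2.8]
width: 0.0112
```

Lifted: the force shows about 0.29 kg. Carrying it over to the unit.

```bash
python3 -m jog '[{"travel":[0,-2.5,0],"turn":-1},{"travel":[0,-4.6,0],"turn":-1.4},{"travel":[0,-4.8,0],"turn":-1.4},{"travel":[0,-4.8,0],"turn":-1.4},{"travel":[0,-4.8,0],"turn":-1.4},{"travel":[0,-4.8,0],"turn":-1.4},{"travel":[0,-4.8,0],"turn":-1.4},{"travel":[0,-4.8,0],"turn":-1.4},{"travel":[0,-4.8,0],"turn":-1.4},{"travel":[0,-4.6,0],"turn":-1.4},{"travel":[-0.2,-3,0],"turn":-1},{"travel":[-0.1,-0.7,0],"turn":-0.5}]'
python3 -m jog '[{"travel":[0,0,-1],"turn":0},{"travel":[0,0,-1.5],"turn":0},{"travel":[0,0,-1.5],"turn":0},{"travel":[0,0,-1],"turn":0},{"travel":[0,0,-0.5],"turn":0},{"travel":[0,0,0],"turn":0},{"travel":[0,0,0],"turn":0},{"travel":[0,0,0],"turn":0}]'
python3 - <<'E'
from h import *
from bench import r
s=r.get_state();print(s["t"],s["position"],s["ee_rot"],np.degrees(2*np.arctan2(s["ee_rot"][1],s["ee_rot"][0])))
d=r.get_image("wrist");np.save("pics/w3.npy",d,allow_pickle=True);cv2.imwrite("pics/w3.png",d["img"][:,:,::-1])
d=r.get_image("scene");np.save("pics/s3.npy",d,allow_pickle=True);cv2.imwrite("pics/s3.png",cv2.resize(d["img"][130:240,150:290,::-1],None,fx=5,fy=5,interpolation=cv2.INTER_CUBIC))
d=r.get_image("top");np.save("pics/t3.npy",d,allow_pickle=True)
E
```

```text
t: 8.1
position: [0.5173, -0.2568, 0.1986]
ee_rot: [0.998, 0.06, -0.002, -0.001]
ft_force: [0.7, -0.3, -2.7]
width: 0.0113
t: 8.9
position: [0.5195, -0.2546, 0.1473]
ee_rot: [0.998, 0.062, 0.001, 0.001]
ft_force: [0.1, -0.9, -2.4]
width: 0.0114
8.9 [ 0.51954986 -0.25464521  0.14733434] [9.98068503e-01 6.21167189e-02 7.05208798e-04 5.29218318e-04] 7.122639880742652
```

View pics/w3.png

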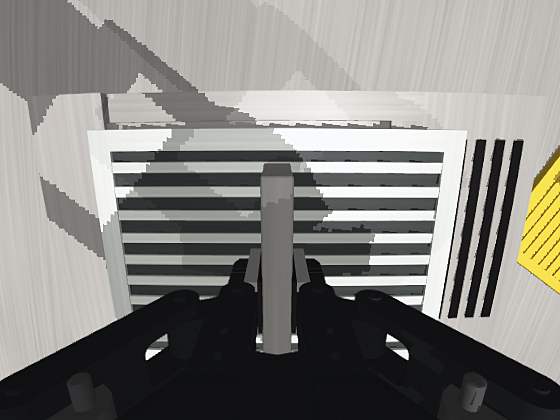

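View pics/s3.png

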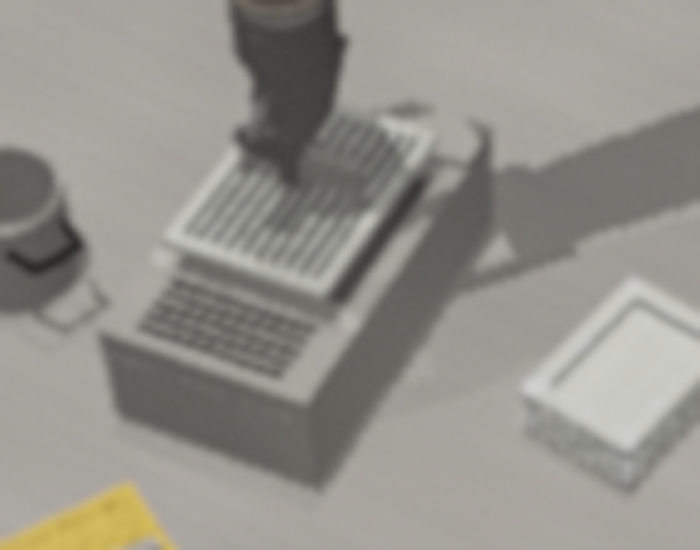

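```bash
python3 - <<'E'
from h import *
d=np.load("pics/w3.npy",allow_pickle=True).item();im=d["img"][:,:,::-1]
cv2.imwrite("pics/w3c.png",cv2.resize(im[80:160,60:260],None,fx=4,fy=4,interpolation=cv2.INTER_NEAREST))
cv2.imwrite("pics/w3d.png",cv2.resize(im[80:160,360:560],None,fx=4,fy=4,interpolation=cv2.INTER_NEAREST))
def U(P,o=(.5025,-.257),yaw=7.2):
    c,s=np.cos(np.radians(yaw)),np.sin(np.radians(yaw));return np.round((P[:,:2]-o)@np.array([[c,-s],[s,c]])*1000,1)
print("filter top corners (exp +-90+17,66)",U(onplane(d,[(88,130),(467,130)],.139)))
print("lip corner (exp -78,86)",U(onplane(d,[(104,94)],.111)))
print("wall line (y 70)",U(onplane(d,[(130,122),(390,121)],.104)))
t=np.load("pics/t3.npy",allow_pickle=True).item()
cv2.imwrite("pics/t3c.png",cv2.resize(t["img"][130:280,320:440,::-1],None,fx=5,fy=4,interpolation=cv2.INTER_CUBIC))
E
```

```text
filter top corners (exp +-90+17,66) [[-71.7  66.4]
 [108.7  66.3]]
lip corner (exp -78,86) [[-76.5  85.3]]
wall line (y 70) [[-66.4  70.1]
 [ 83.1  70.3]]
```

View pics/w3c.png

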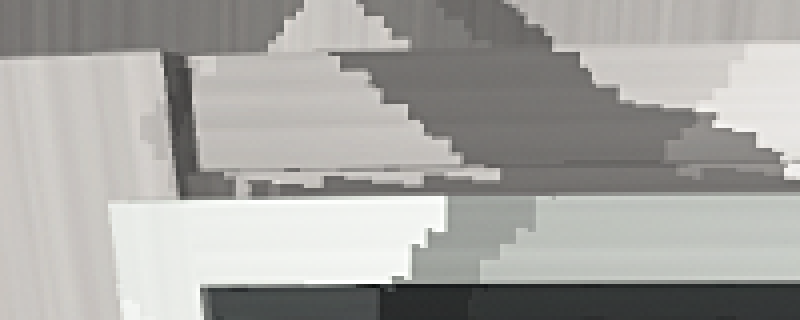

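View pics/w3d.png

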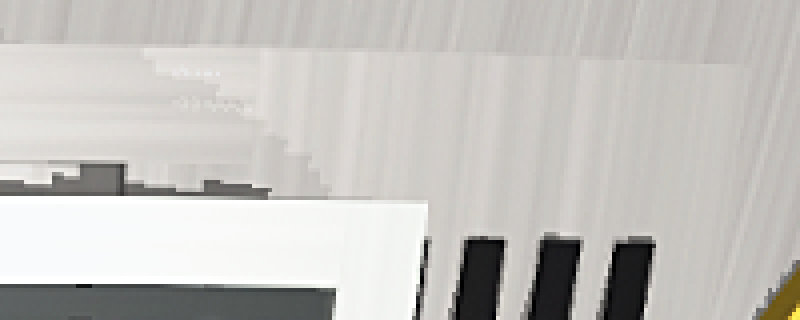

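The relative fit is good: the filter's side is at 66.4 mm against an expected 66, the wall at 70, and edge_a about 5 mm clear of the lip. Lowering gently until edge_b rests on the catch.

```bash
python3 -m jog '[{"travel":[0,0,-0.7],"turn":0},{"travel":[0,0,-0.8],"turn":0},{"travel":[0,0,-0.5],"turn":0},{"travel":[0,0,-0.3],"turn":0},{"travel":[0,0,0],"turn":0},{"travel":[0,0,0],"turn":0}]'
python3 -m jog '[{"travel":[0,0,-0.2],"turn":0},{"travel":[0,0,0],"turn":0},{"travel":[0,0,0],"turn":0}]'
```

```text
t: 9.65
position: [0.519, -0.2544, 0.1233]
ee_rot: [0.998, 0.062, -0.0, -0.0]
ft_force: [0.9, -0.4, -2.6]
width: 0.011
t: 9.95
position: [0.519, -0.2544, 0.1214]
ee_rot: [0.998, 0.062, 0.0, 0.0]
ft_force: [0.8, -0.8, -2.8]
width: 0.0117
```

```bash
python3 -m jog '[{"travel":[0,0,-0.2],"turn":0},{"travel":[0,0,0],"turn":0},{"travel":[0,0,0],"turn":0}]' - 20
```

```text
t: 10.25
position: [0.5193, -0.2546, 0.1199]
ee_rot: [0.998, 0.062, 0.0, 0.0]
ft_force: [0.2, 0.1, 0.1]
width: 0.0113
```

Contact: the weight has come off the wrist with the underside at 104 mm. I'll open to a loose bracket so edge_a drops into the recess.

```bash
python3 -m jog '[{"travel":[0,0,0],"turn":0},{"travel":[0,0,0],"turn":0},{"travel":[0,0,0],"turn":0},{"travel":[0,0,0],"turn":0}]' 2.0
python3 - <<'E'
from h import *
from bench import r
d=r.get_image("wrist");np.save("pics/w4.npy",d,allow_pickle=True);cv2.imwrite("pics/w4.png",d["img"][:,:,::-1])
E
```

```text
t: 10.65
position: [0.519, -0.2544, 0.1194]
ee_rot: [0.998, 0.062, 0.0, 0.0]
ft_force: [-0.5, -0.2, 0.1]
width: 0.0199
```

View pics/w4.png

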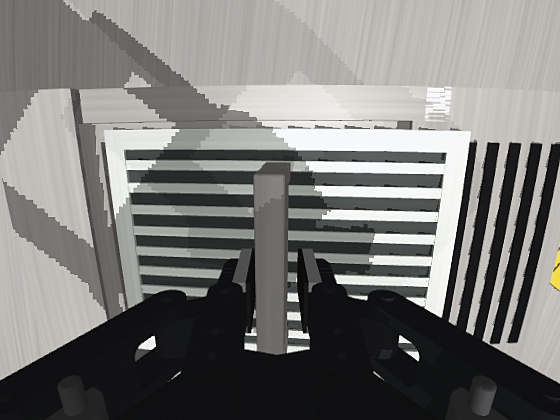

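Edge_a has dropped onto the ledge at the lip side (left edge about x=105-140 px, beside the lip). Edge_b rests on the catch, and the handle leans slightly between the loose fingers. I'll lower the fingertips and slide the filter under the lip.

```bash
python3 -m jog '[{"travel":[0,0,-0.4],"turn":0},{"travel":[0,0,-0.4],"turn":0},{"travel":[0,0,0],"turn":0},{"travel":[0,0,0],"turn":0}]' 1.7
python3 -m jog '[{"travel":[-0.3,-0.04,0],"turn":0},{"travel":[-0.3,-0.04,0],"turn":0},{"travel":[-0.3,-0.04,0],"turn":0},{"travel":[-0.3,-0.04,0],"turn":0},{"travel":[0,0,0],"turn":0},{"travel":[0,0,0],"turn":0}]'
```

```text
t: 11.1
position: [0.5188, -0.2542, 0.1109]
ee_rot: [0.998, 0.062, -0.0, -0.0]
ft_force: [0.3, -0.0, -0.2]
width: 0.017
t: 11.7
position: [0.5068, -0.2561, 0.1114]
ee_rot: [0.998, 0.062, -0.0, 0.0]
ft_force: [-0.6, 0.3, 0.4]
width: 0.0171
```

```bash
python3 -m jog '[{"travel":[0,0,-0.3],"turn":0},{"travel":[-0.3,-0.04,0],"turn":0},{"travel":[0,0,0],"turn":0},{"travel":[0,0,0],"turn":0}]'
python3 -m jog '[{"travel":[-0.2,-0.03,0],"turn":0},{"travel":[0,0,0],"turn":0},{"travel":[0,0,0],"turn":0}]'
python3 - <<'E'
from h import *
from bench import r
d=r.get_image("wrist");np.save("pics/w5.npy",d,allow_pickle=True);cv2.imwrite("pics/w5.png",d["img"][:,:,::-1])
E
```

```text
t: 12.1
position: [0.5038, -0.2563, 0.1082]
ee_rot: [0.998, 0.062, -0.0, -0.0]
ft_force: [-0.2, 0.1, -0.2]
width: 0.0169
t: 12.4
position: [0.5018, -0.2567, 0.1083]
ee_rot: [0.998, 0.062, -0.0, -0.0]
ft_force: [-0.2, 0.4, 0.6]
width: 0.0169
```

View pics/w5.png

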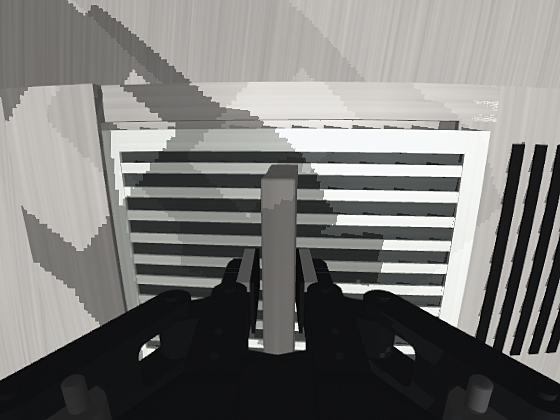

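```bash
python3 - <<'E'
from h import *
def U(P,o=(.5025,-.257),yaw=7.2):
    c,s=np.cos(np.radians(yaw)),np.sin(np.radians(yaw));return np.round((P[:,:2]-o)@np.array([[c,-s],[s,c]])*1000,1)
for n,p in(("w4",(471,131)),("w5",(489,131))):
    d=np.load(f"pics/{n}.npy",allow_pickle=True).item()
    print(n,U(onplane(d,[p],.113)))
d=np.load("pics/w5.npy",allow_pickle=True).item();print("catch inner?",U(onplane(d,[(456,122)],.104)),"lip",U(onplane(d,[(101,84)],.111)))
E
```

```text
w4 [[109.1  66.2]]
w5 [[93.3 66.4]]
catch inner? [[82.7 70. ]] lip [[-74.7  85.8]]
```

Edge_b is at about +93.5 mm, so edge_a is at about -86.5 under the lip and nearly at the bar (-88). Now the sprung push, in small steps.

```bash
python3 -m jog '[{"travel":[-0.2,-0.03,-0.3],"turn":0},{"travel":[0,0,0],"turn":0},{"travel":[0,0,0],"turn":0}]'
python3 -m jog '[{"travel":[-0.2,-0.03,0],"turn":0},{"travel":[0,0,0],"turn":0},{"travel":[0,0,0],"turn":0}]'
```

```text
t: 12.75
position: [0.501, -0.2573, 0.1063]
ee_rot: [0.998, 0.062, 0.001, 0.001]
ft_force: [3.1, 1.9, 3.7]
width: 0.0169
t: 13.05
position: [0.4993, -0.2574, 0.1063]
ee_rot: [0.998, 0.062, 0.002, 0.0]
ft_force: [5.6, 1.1, 4.1]
width: 0.017
```

```bash
python3 -m jog '[{"travel":[-0.2,-0.03,-0.1],"turn":0},{"travel":[0,0,0],"turn":0},{"travel":[0,0,0],"turn":0}]'
python3 -m jog '[{"travel":[-0.2,-0.03,0],"turn":0},{"travel":[0,0,0],"turn":0},{"travel":[0,0,0],"turn":0}]'
```

```text
t: 13.35
position: [0.4989, -0.2575, 0.1062]
ee_rot: [0.998, 0.062, 0.004, 0.001]
ft_force: [9.1, 3.0, 3.6]
width: 0.0173
t: 13.65
position: [0.4969, -0.2577, 0.1061]
ee_rot: [0.998, 0.062, 0.004, 0.0]
ft_force: [8.9, 4.4, 4.1]
width: 0.017
```

```bash
python3 -m jog '[{"travel":[-0.2,-0.03,-0.1],"turn":0},{"travel":[0,0,0],"turn":0},{"travel":[0,0,0],"turn":0}]'
python3 -m jog '[{"travel":[-0.2,-0.03,0],"turn":0},{"travel":[0,0,0],"turn":0},{"travel":[0,0,0],"turn":0}]'
python3 - <<'E'
from h import *
from bench import r
def U(P,o=(.5025,-.257),yaw=7.2):
    c,s=np.cos(np.radians(yaw)),np.sin(np.radians(yaw));return np.round((P[:,:2]-o)@np.array([[c,-s],[s,c]])*1000,1)
d=r.get_image("wrist");np.save("pics/w6.npy",d,allow_pickle=True);cv2.imwrite("pics/w6.png",d["img"][:,:,::-1])
E
```

```text
t: 13.95
position: [0.4959, -0.258, 0.106]
ee_rot: [0.998, 0.062, 0.005, 0.001]
ft_force: [10.8, 5.4, 5.4]
width: 0.0173
t: 14.25
position: [0.4939, -0.2582, 0.1059]
ee_rot: [0.998, 0.062, 0.005, 0.0]
ft_force: [11.6, 5.4, 6.0]
width: 0.0169
```

View pics/w6.png

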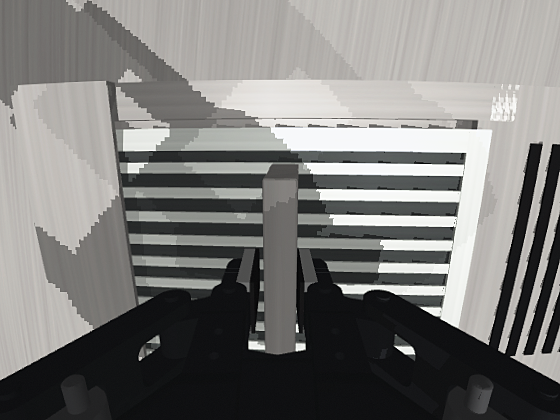

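```bash
python3 - <<'E'
from h import *
def U(P,o=(.5025,-.257),yaw=7.2):
    c,s=np.cos(np.radians(yaw)),np.sin(np.radians(yaw));return np.round((P[:,:2]-o)@np.array([[c,-s],[s,c]])*1000,1)
d=np.load("pics/w6.npy",allow_pickle=True).item()
print(U(onplane(d,[(491,130),(481,195),(465,292)],.113)),"a-side",U(onplane(d,[(118,128)],.099)),"catch/lip",U(onplane(d,[(476,121)],.104)),U(onplane(d,[(107,82),(117,125)],.111)))
from bench import r
s=r.get_state();print(s["position"],U(s["position"][None]),s["wrist_torque"])
cv2.imwrite("pics/w6c.png",cv2.resize(d["img"][70:200,400:560,::-1],None,fx=4.5,fy=4.5,interpolation=cv2.INTER_NEAREST))
E
```

```text
[[ 85.   66.3]
 [ 84.9  37.5]
 [ 85.6 -11.8]] a-side [[-81.6  66.7]] catch/lip [[83.2 70.1]] [[-78.5  85.6]
 [-76.1  68. ]]
[ 0.49386245 -0.25822074  0.10593841] [[-8.7 -0.1]] [ 0.78134811 -1.87567032  0.09659164]
```

View pics/w6c.png

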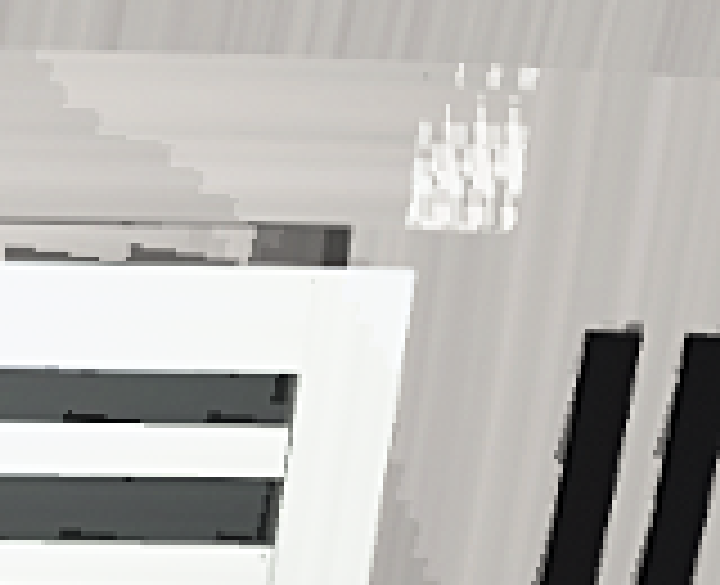

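Edge_b is now at about 85-86 mm with the bar about 6.5 mm back. It needs roughly 3 mm more.

```bash
python3 -m jog '[{"travel":[-0.2,-0.03,0],"turn":0},{"travel":[0,0,0],"turn":0},{"travel":[0,0,0],"turn":0}]'
python3 -m jog '[{"travel":[-0.1,-0.01,-0.1],"turn":0},{"travel":[0,0,0],"turn":0},{"travel":[0,0,0],"turn":0}]'
```

```text
t: 14.6
position: [0.4919, -0.2584, 0.1059]
ee_rot: [0.998, 0.062, 0.005, 0.0]
ft_force: [12.8, 4.0, 4.9]
width: 0.0171
t: 14.9
position: [0.4919, -0.2585, 0.1058]
ee_rot: [0.998, 0.062, 0.006, 0.0]
ft_force: [12.8, 6.7, 7.9]
width: 0.0173
```

```bash
python3 -m jog '[{"travel":[-0.1,-0.01,-0.1],"turn":0},{"travel":[0,0,0],"turn":0},{"travel":[0,0,0],"turn":0}]'
python3 -m jog '[{"travel":[-0.1,-0.01,-0.1],"turn":0},{"travel":[0,0,0],"turn":0},{"travel":[0,0,0],"turn":0}]'
python3 - <<'E'
from h import *
from bench import r
d=r.get_image("wrist");np.save("pics/w7.npy",d,allow_pickle=True);cv2.imwrite("pics/w7.png",d["img"][:,:,::-1])
s=r.get_state();print(s["wrist_torque"])
E
```

```text
t: 15.2
position: [0.4919, -0.2585, 0.1057]
ee_rot: [0.998, 0.062, 0.007, 0.001]
ft_force: [14.7, 8.0, 10.2]
width: 0.0173
t: 15.5
position: [0.4889, -0.2587, 0.1024]
ee_rot: [0.998, 0.062, 0.005, 0.001]
ft_force: [14.3, 3.4, 0.7]
width: 0.0171
[ 0.52293855 -2.14561459  0.11093452]
```

View pics/w7.png

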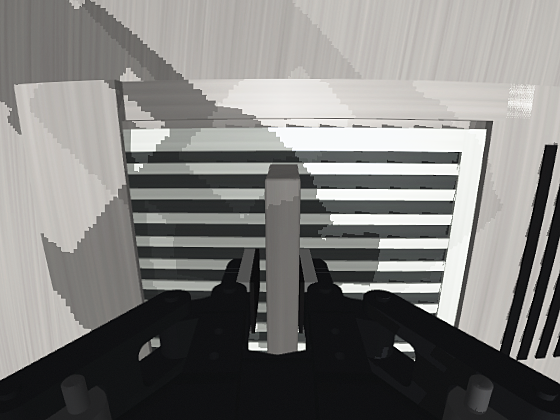

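Edge_b has passed the catch: a gap is visible between its edge (about x=483 px) and the catch (490). Pressing it down flat before easing off.

```bash
python3 -m jog '[{"travel":[0,0,-0.2],"turn":0},{"travel":[0,0,-0.2],"turn":0},{"travel":[0,0,0],"turn":0},{"travel":[0,0,0],"turn":0}]'
python3 -m jog '[{"travel":[0,0,-0.1],"turn":0},{"travel":[0,0,0],"turn":0},{"travel":[0,0,0],"turn":0}]'
```

```text
t: 15.95
position: [0.4892, -0.2587, 0.0986]
ee_rot: [0.998, 0.062, 0.005, 0.001]
ft_force: [14.8, 5.4, 3.9]
width: 0.0169
t: 16.25
position: [0.4892, -0.2588, 0.0984]
ee_rot: [0.998, 0.062, 0.005, 0.0]
ft_force: [12.2, 5.8, 7.2]
width: 0.0172
```

Flat on the ledge (tips at 98.4 mm, plate top expected at 98). Easing back in x under light down pressure so the spring slides it under the catch.

```bash
python3 -m jog '[{"travel":[0.2,0.03,0],"turn":0},{"travel":[0.2,0.03,0],"turn":0},{"travel":[0.2,0.03,0],"turn":0},{"travel":[0,0,0],"turn":0},{"travel":[0,0,0],"turn":0}]'
python3 -m jog '[{"travel":[0.2,0.03,0.1],"turn":0},{"travel":[0.2,0.03,0.1],"turn":0},{"travel":[0.2,0.03,0],"turn":0},{"travel":[0,0,0],"turn":0},{"travel":[0,0,0],"turn":0}]'
python3 - <<'E'
from h import *
from bench import r
d=r.get_image("wrist");np.save("pics/w8.npy",d,allow_pickle=True);cv2.imwrite("pics/w8.png",d["img"][:,:,::-1])
E
```

```text
t: 16.75
position: [0.4918, -0.2585, 0.0982]
ee_rot: [0.998, 0.062, 0.001, 0.0]
ft_force: [-2.2, 4.7, 14.6]
width: 0.0171
t: 17.25
position: [0.4976, -0.2577, 0.0983]
ee_rot: [0.998, 0.062, 0.001, 0.0]
ft_force: [3.1, 0.8, 5.7]
width: 0.0172
```

View pics/w8.png

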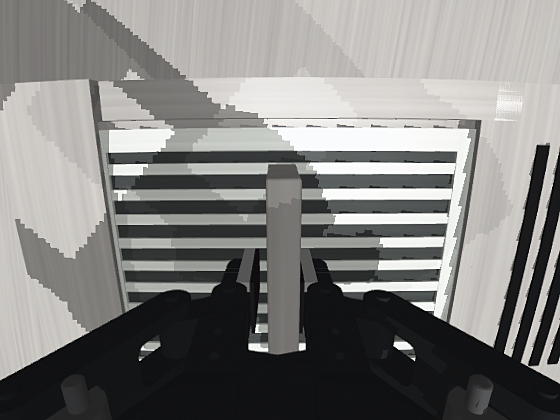

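```bash
python3 -m jog '[{"travel":[0.2,0.03,0],"turn":0},{"travel":[0.2,0.03,0],"turn":0},{"travel":[0.2,0.03,0.1],"turn":0},{"travel":[0,0,0],"turn":0},{"travel":[0,0,0],"turn":0}]'
python3 -m jog '[{"travel":[0,0,0.2],"turn":0},{"travel":[0,0,0],"turn":0},{"travel":[0,0,0],"turn":0}]'
python3 - <<'E'
from h import *
from bench import r
d=r.get_image("wrist");np.save("pics/w9.npy",d,allow_pickle=True);cv2.imwrite("pics/w9.png",d["img"][:,:,::-1])
E
```

```text
t: 17.8
position: [0.5018, -0.2568, 0.0982]
ee_rot: [0.998, 0.062, -0.002, 0.0]
ft_force: [-3.1, -1.5, 7.3]
width: 0.0165
t: 18.1
position: [0.5023, -0.256, 0.0993]
ee_rot: [0.998, 0.062, -0.001, -0.001]
ft_force: [-0.2, 0.2, 0.2]
width: 0.0167
```

View pics/w9.png

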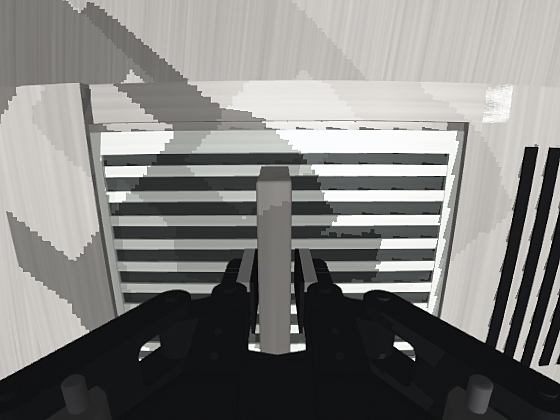

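Forces are zero: the spring holds the filter and its edge lies beneath the catch. Open, retreat and check.

```bash
python3 -m jog '[{"travel":[0,0,0.1],"turn":0},{"travel":[0,0,0.1],"turn":0},{"travel":[0,0,1],"turn":0},{"travel":[0,0,2],"turn":0},{"travel":[0,0,3],"turn":0},{"travel":[0,0,4],"turn":0},{"travel":[0,-1.5,4],"turn":0},{"travel":[0,-2,3],"turn":0},{"travel":[0,-1.5,1],"turn":0},{"travel":[0,0,0],"turn":0},{"travel":[0,0,0],"turn":0},{"travel":[0,0,0],"turn":0}]' 4
python3 - <<'E'
from h import *
from bench import r
d=r.get_image("wrist");np.save("pics/w10.npy",d,allow_pickle=True);cv2.imwrite("pics/w10.png",d["img"][:,:,::-1])
d=r.get_image("scene");cv2.imwrite("pics/s10.png",cv2.resize(d["img"][130:240,150:290,::-1],None,fx=5,fy=5,interpolation=cv2.INTER_CUBIC))
E
```

```text
t: 19.35
position: [0.5021, -0.3051, 0.2793]
ee_rot: [0.998, 0.062, -0.002, -0.002]
ft_force: [-0.2, 0.0, -0.1]
width: 0.0401
```

View pics/w10.png

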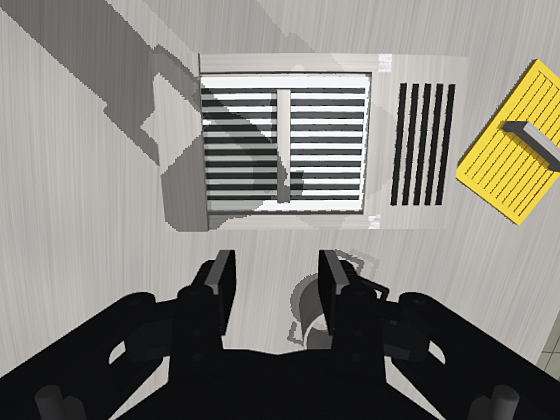

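View pics/s10.png

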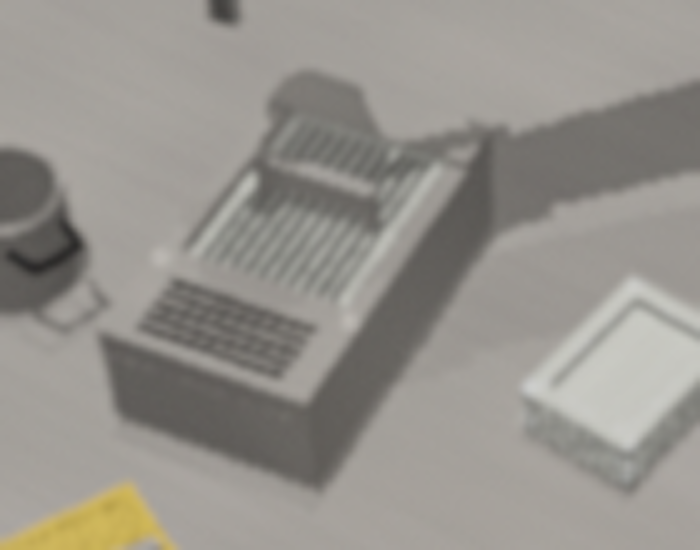

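```bash
python3 - <<'E'
from h import *
d=np.load("pics/w10.npy",allow_pickle=True).item()
def U(P,o=(.5025,-.257),yaw=7.2):
    c,s=np.cos(np.radians(yaw)),np.sin(np.radians(yaw));return np.round((P[:,:2]-o)@np.array([[c,-s],[s,c]])*1000,1)
c=d["img"][50:240,160:400,::-1];cv2.imwrite("pics/w10c.png",cv2.resize(c,(720,570),interpolation=cv2.INTER_NEAREST))
print("handle",U(onplane(d,[(284.5,90),(284,202)],.138)),"catch",U(onplane(d,[(373,72),(366,213)],.104)))
E
```

```text
handle [[  0.7  49.5]
 [  0.7 -48.4]] catch [[ 85.1  70.2]
 [ 87.3 -68.1]]
```

View pics/w10c.png

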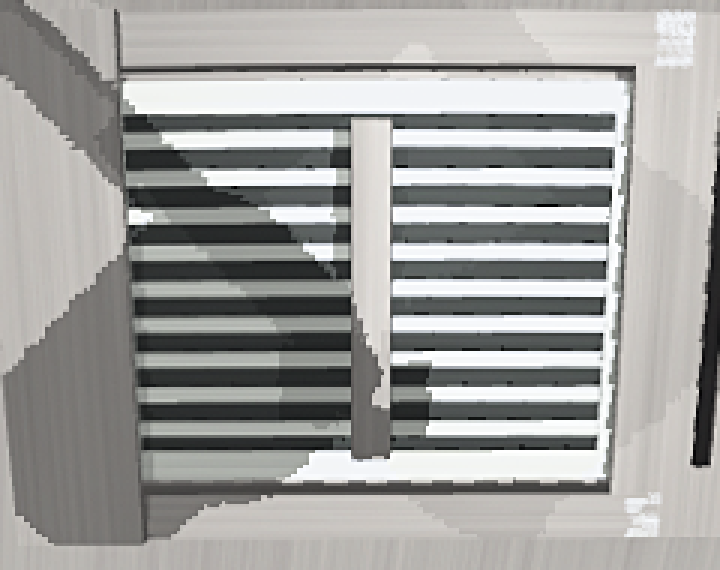

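The filter sits square in the recess. The handle centre is at unit x = +0.7 mm at both ends, and the b end runs under the catch. Handing in.

```bash
python3 -c "
from bench import r
print(r.get_state()['t']);print(r.sign_off())"
```

```text
19.45
the job is handed in; nothing more can be done
None
```

The grease filter is back in the recess on the extractor, with its far edge under the catch and the spring holding it. I handed the job in at 19.5 s of the 48 s allowed.

I lifted the grey filter out of the tray by its handle and set it down so that edge_a dropped into the recess and edge_b rested on the catch. With the fingers loose round the handle, I slid edge_a under the lip and pushed the bar back about 11 mm. I then pressed edge_b down past the catch and eased off until the spring slid the filter home.

**Forces:** the wrist readings I took never passed about 20 N.

**Last checks:**
- **Seating:** in the final wrist view the handle centre is at unit x = +0.7 mm at both ends, and the far border runs under the catch.
- **Flatness:** the fingertips touched the plate at 98.2–98.4 mm, against the 98 mm expected for a filter lying flat.
- **Release:** the wrist force fell to zero when I let go, and the gripper backed well clear.
- **Bystanders:** the pot and foil pans look undisturbed. I did not look at the bottle again at the end, but the arm never went near it.

**One early disagreement:** I first took the catch's inner edge for the far wall, which left a 7 mm length mismatch. Taking it as the catch edge left only 1.4 mm. The final catch readings, 85 and 87 mm against 84, fit within picture accuracy.

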